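# Lay out the blue pastels by shade

## Task

Lay the four blue pastel sticks on the rack in order of shade, one lying squarely in each rest: the palest in the rest next to the white button, then each darker one in turn, so that the darkest lies next to the black button. Pastels break, so set them down rather than dropping them, and leave the little open tin of medium where it stands.

Things in the scene. Friction and masses are not known exactly. Their poses are not given: they have to be found in the camera images.
- pale_centre (a point): Centre of the pale pastel: a loose square stick, very pale blue, nearly white, 70 mm long and 16 x 16 mm thick with slightly rounded edges, about 30 g, lying flat on the table at the start (this point is 8 mm above what it lies on). x runs along its length, z up at the start. Either end and any of its four long sides may face either way. At the start other pastels lie near it, all roughly side by side.
- light_centre (a point): Centre of the light pastel: a loose square stick, light sky blue, 70 mm long and 16 x 16 mm thick with slightly rounded edges, about 30 g, lying flat on the table at the start (this point is 8 mm above what it lies on). x runs along its length, z up at the start. Either end and any of its four long sides may face either way. At the start other pastels lie near it, all roughly side by side.
- medium_centre (a point): Centre of the medium pastel: a loose square stick, medium royal blue, 70 mm long and 16 x 16 mm thick with slightly rounded edges, about 30 g, lying flat on the table at the start (this point is 8 mm above what it lies on). x runs along its length, z up at the start. Either end and any of its four long sides may face either way. At the start other pastels lie near it, all roughly side by side.
- dark_centre (a point): Centre of the dark pastel: a loose square stick, very dark navy, nearly black, 70 mm long and 16 x 16 mm thick with slightly rounded edges, about 30 g, lying flat on the table at the start (this point is 8 mm above what it lies on). x runs along its length, z up at the start. Either end and any of its four long sides may face either way. At the start other pastels lie near it, all roughly side by side.
- rest_1_seat (a point): Point where the centre of a pastel comes to lie on rest 1, 28 mm above the table. x: along the pastel; y: along the row of rests; z: up. Four alike light-wood rests stand 52 mm apart in a row, in order 1 to 4, on a fixed brown board 10 mm thick. Rest_2 tells their shape.
- rest_2_seat (a point): Point where the centre of a pastel comes to lie on rest 2, 28 mm above the table. x: along the pastel; y: along the row of rests; z: up. Each rest: two crossbars 10 mm thick, at 27 mm either way along x, carry the pastel 8 mm below this point; horns on their ends, 8 mm higher, leave 34 mm for the stick. Between the bars (44 mm) fingers may go down to 15 mm below this point.
- rest_3_seat (a point): Point where the centre of a pastel comes to lie on rest 3, 28 mm above the table. x: along the pastel; y: along the row of rests; z: up. Four alike light-wood rests stand 52 mm apart in a row, in order 1 to 4, on a fixed brown board 10 mm thick. Rest_2 tells their shape.
- rest_4_seat (a point): Point where the centre of a pastel comes to lie on rest 4, 28 mm above the table. x: along the pastel; y: along the row of rests; z: up. Four alike light-wood rests stand 52 mm apart in a row, in order 1 to 4, on a fixed brown board 10 mm thick. Rest_2 tells their shape.
- white_button: Small white round button, 24 mm across and 10 mm high, fixed on the board at one end of the row of rests, 36 mm beyond the centre of the last rest (origin in its underside): it marks the light end. A like black button is at the other, dark end. Which end is which differs each time.
- tin: Open round tin of brown medium, 50 mm across, 21 mm high, standing loose on the table to the left of the pastels and the rack (origin at the centre of its underside). A bystander.
Not all that is in view belongs to the job. Of the things that look like the part that bears light_centre, the larger one is meant.

How it is judged (in metres and radians):
At the end, for the whole second after the job is handed in: Counted from the white button, the rests hold the pale, light, medium and dark pastel, each centred over its rest within 15 mm, down on both crossbars (height within 4 mm), along the rest within 0.2 rad, released and at rest (((horizontal distance between white_button and rest_1_seat below 0.06 m and horizontal distance between pale_centre and rest_1_seat below 0.015 m and z of pale_centre in the frame of rest_1_seat between -0.004 and 0.004 m and angle between the x axis of pale_centre and the x axis of rest_1_seat, either way round below 0.2 rad and horizontal distance between light_centre and rest_2_seat below 0.015 m and z of light_centre in the frame of rest_2_seat between -0.004 and 0.004 m and angle between the x axis of light_centre and the x axis of rest_2_seat, either way round below 0.2 rad and horizontal distance between medium_centre and rest_3_seat below 0.015 m and z of medium_centre in the frame of rest_3_seat between -0.004 and 0.004 m and angle between the x axis of medium_centre and the x axis of rest_3_seat, either way round below 0.2 rad and horizontal distance between dark_centre and rest_4_seat below 0.015 m and z of dark_centre in the frame of rest_4_seat between -0.004 and 0.004 m and angle between the x axis of dark_centre and the x axis of rest_4_seat, either way round below 0.2 rad) or (horizontal distance between white_button and rest_4_seat below 0.06 m and horizontal distance between dark_centre and rest_1_seat below 0.015 m and z of dark_centre in the frame of rest_1_seat between -0.004 and 0.004 m and angle between the x axis of dark_centre and the x axis of rest_1_seat, either way round below 0.2 rad and horizontal distance between medium_centre and rest_2_seat below 0.015 m and z of medium_centre in the frame of rest_2_seat between -0.004 and 0.004 m and angle between the x axis of medium_centre and the x axis of rest_2_seat, either way round below 0.2 rad and horizontal distance between light_centre and rest_3_seat below 0.015 m and z of light_centre in the frame of rest_3_seat between -0.004 and 0.004 m and angle between the x axis of light_centre and the x axis of rest_3_seat, either way round below 0.2 rad and horizontal distance between pale_centre and rest_4_seat below 0.015 m and z of pale_centre in the frame of rest_4_seat between -0.004 and 0.004 m and angle between the x axis of pale_centre and the x axis of rest_4_seat, either way round below 0.2 rad)) and linear speed of each of pale_pastel, light_pastel, medium_pastel, dark_pastel below 0.01 m/s and angular speed of each of pale_pastel, light_pastel, medium_pastel, dark_pastel below 0.1 rad/s); the robot touches nothing.
It fails at once if the pale pastel is dropped or thrown: it moves faster than 0.8 m/s while not held (a fall of more than about 30 mm) (contact force between the fingers and pale_pastel below 0.01 N and linear speed of pale_pastel above 0.8 m/s).
It fails at once if the light pastel is dropped or thrown: it moves faster than 0.8 m/s while not held (a fall of more than about 30 mm) (contact force between the fingers and light_pastel below 0.01 N and linear speed of light_pastel above 0.8 m/s).
It fails at once if the medium pastel is dropped or thrown: it moves faster than 0.8 m/s while not held (a fall of more than about 30 mm) (contact force between the fingers and medium_pastel below 0.01 N and linear speed of medium_pastel above 0.8 m/s).
It fails at once if the dark pastel is dropped or thrown: it moves faster than 0.8 m/s while not held (a fall of more than about 30 mm) (contact force between the fingers and dark_pastel below 0.01 N and linear speed of dark_pastel above 0.8 m/s).
It fails at once if the tin of medium is shifted by more than 20 mm or tipped (distance of tin from where it was at the start of the episode above 0.02 m or angle between tin's own z axis and vertical above 0.3 rad).
It also fails if it takes over 80 s, if anything falls off the work surface, if the arm or the gripper's body presses on something with over 40 N, if the wrist force passes 120 N, or if a joint passes its speed limit or range.

## Robot

A 6-joint arm with a two-finger parallel gripper is mounted at the origin on a cart in front of the work surface, level with it; the furniture and walls round the work are solid. World frame = base frame: x ahead of the robot, y to its left, z up, the work surface at z = 0. Lengths are in m, angles in degrees, forces in N, time in s.
With the tool pointing down it reaches from about 0.25 to 0.725 m from the base axis. Payload 9.7 kg.
Tool frame: the origin (TCP) lies midway between the tips of the shut fingers; the grasp point (between the pads) lies 19 mm behind it; z points along the fingers, y is the line along which they close (so a half turn about z gives the same grasp; the last joint's range is limited). The gripper opens to 85 mm and grips with 20 to 120 N. Pads are 22 mm wide; open, the fingers measure 114 mm over their backs; the gripper's body (76 mm by 85 mm) begins 54 mm behind the grasp point. The pads swing forward as they close: fully open they stand 13 mm farther back than shut.
Start: joints at [0, 4.979, 10.078, 95.1, 0, 90], TCP at [0.55, -0, 0.231] pointing down, gripper open.
Joint ranges: [-179.16, 179.16], [-48.56, 103.87], [-65.8, 70.77], [-126.05, 130.52], [-82.76, 87.17], [-180, 180]. Speed limits (degrees/s): [127.2, 127.2, 147.25, 180, 180, 180].

## Interface

Orientations are given as [roll, pitch, yaw] about the fixed x, y, z axes, in that order (R = Rz(yaw) Ry(pitch) Rx(roll)).
In Python, from workcell import bot gives the robot as it stands.
- The arm moves only by the shell command python3 -m crank 'ROWS' [FORCE]. ROWS is JSON, a list of rows, each an object with "gripper": the finger opening in mm, from 0 to 85.4; "travel": the shift along the tool's x, y, z in mm, a list of three; "twist": the turn, a rotation vector about the tool's x, y, z in rad, a list of three. In form: [{"gripper": gripper, "travel": [tx, ty, tz], "twist": [rx, ry, rz]}, ...]. A call has 1 to 12 rows; each row shifts and turns the commanded pose from where the row before left it, along the tool's axes as they then stand; what a row does not reach is not made up. A row lasts 1/8 s, in which the tool goes at most 62.5 mm and 10.7 degrees, less where a joint would pass 70% of its speed; a pose out of reach is approached as far as the arm can. A call is refused whole if a number of a shift passes 62.5 or a number of a turn 0.188, either way. A call with a gripper value outside its range is refused whole. The fingers move at their own pace and stop on an object; FORCE is the grip in N (left out, the last holds). Time passes only in rows, so rows that do not move let the fingers close. It gives the time, the measured TCP pose, the force, the opening and the grip force at its end, in the units of the state.
- bot.get_obs(): the state, without advancing time (a new reading comes with each control period).
- bot.camera(name): name is "scene" or "side" or "wrist"; returns the picture (384x512x3 uint8, red, green, blue); there is no depth.
- bot.calibration(name): a dict with "vfov" (degrees; the focal length in pixels is half the picture's height over the tangent of half this angle, whatever the lens; pixels are square), "cx", "cy" (the principal point, pixels), "k1" (the pictures are not rectified: a ray, as slopes to the right and down, at radius r is drawn at 1 + k1 r^2 times it, then the intrinsics apply), "camera_from_world" (4x4, takes a point from world to camera coordinates). Camera axes: x right, y down, z forward; pixel columns grow to the right and rows downward; lengths in m; the calibration is good to about 2 mm. A picture is of the moment at which its call begins: read the wrist's pose just before it. calibration takes no time and is no camera call; for the wrist camera it gives the pose at the moment of the call.
- bot.job_done(): hands the job in; it is judged then, once.
The state is a dict: "time": time; "q": joint angles; "qd": joint speeds; "joint_efforts": joint torques, N m; "ee_pos": TCP position; "tcp_rot": TCP orientation; "wrist_force": force on the tool from outside, world axes, zero at the start; "torque": the same for the moment, N m; "opening": finger opening in m; "grasp_force": force on a finger pad.
Only numpy, scipy, OpenCV 4.12 (cv2) and the standard library are available. Lean on these libraries where they do the work, as an engineer would, in place of code of your own. Each camera call takes 0.05 s, during which the arm holds its last target. There are 200 camera calls.

## Working session

There is one attempt and no reset: what is moved stays moved. The work goes in short steps, Python scripts to look and compute and a shell command to move; the robot and the scene stay as the last step left them, time stands still between calls to the robot, and variables do not carry over. Pictures are saved under pics/ and viewed, at most 15 in all, crops included, and the job is handed in when it is done.

```bash
mkdir -p pics; ls; python3 - <<'E'
from workcell import bot
import cv2,json
o=bot.get_obs();print(o['ee_pos'],o['tcp_rot'],o['time'],o['opening'])
for n in("scene","side","wrist"):
    c=bot.calibration(n);print(n,c)
    cv2.imwrite(f'pics/{n}0.png',bot.camera(n)[:,:,::-1])
a=cv2.imread('pics/scene0.png');cv2.imwrite('pics/scene0b.png',cv2.resize(a,(800,600),interpolation=cv2.INTER_CUBIC))
E
```

```text
pics
[ 5.49754885e-01 -3.31566500e-06  2.30569352e-01] [-1.79921188e+02 -1.99012012e-04  8.99980633e+01] 0.0 0.08546861536569726
scene {'vfov': 45.31929192520102, 'cx': 264.57081830966825, 'cy': 193.83535956111425, 'k1': -0.14634066593210704, 'camera_from_world': array([[-0.65768983, -0.75326553, -0.00592649,  0.58011452],
       [-0.54796569,  0.4838077 , -0.68239556,  0.13139027],
       [ 0.51689234, -0.44555711, -0.73095908,  0.79702112],
       [ 0.        ,  0.        ,  0.        ,  1.        ]])}
side {'vfov': 46.885943269518535, 'cx': 250.57969750727412, 'cy': 186.5835577523167, 'k1': -0.11232536925845794, 'camera_from_world': array([[-0.99898439, -0.03805071, -0.02413169,  0.51585814],
       [ 0.00716843,  0.39453478, -0.91885304, -0.07614662],
       [ 0.0444838 , -0.91809283, -0.39386133,  1.16220094],
       [ 0.        ,  0.        ,  0.        ,  1.        ]])}
wrist {'vfov': 65.78537277539168, 'cx': 253.43124694976774, 'cy': 188.9928027451146, 'k1': -0.030230533693725657, 'camera_from_world': array([[ 9.99999876e-01, -3.97341312e-04,  3.00707160e-04,
        -5.50867379e-01],
       [-4.73010990e-04, -9.46730325e-01,  3.22027123e-01,
        -4.11005849e-02],
       [ 1.56733908e-04, -3.22027225e-01, -9.46730395e-01,
         3.79479367e-01],
       [ 0.00000000e+00,  0.00000000e+00,  0.00000000e+00,
         1.00000000e+00]])}
```

View pics/scene0b.png

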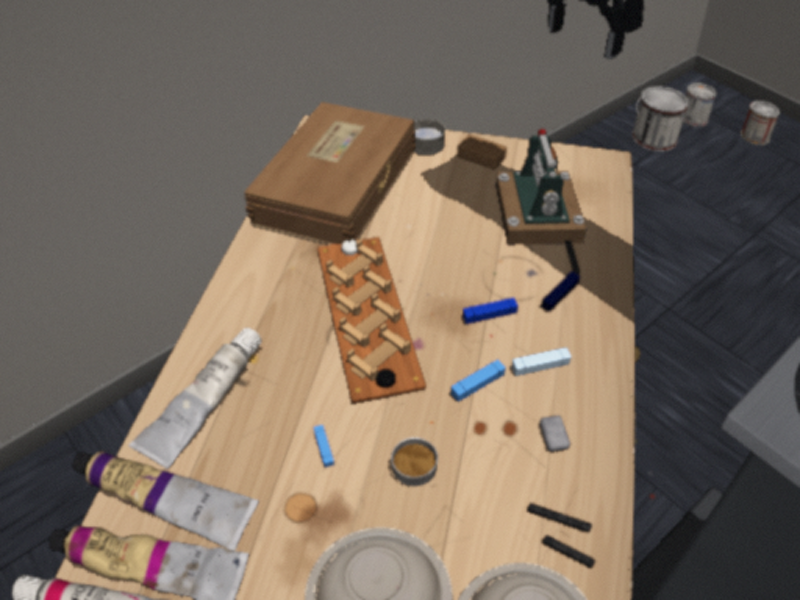

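View pics/wrist0.png

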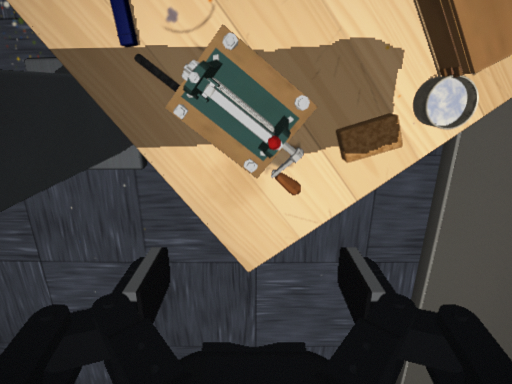

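The scene picture (800x600 scale) shows the medium stick at (490,310), dark (560,290), light (478,380), pale (541,361). The rack runs from the white button (349,247) to the black one (386,378), and the tin is at (414,460). There are two light-blue candidates: the stick at (478,380), and a small thin one at (323,445). The larger one, at (478,380), is meant.

```bash
cat > h.py <<'E'
import numpy as np,cv2
from scipy.optimize import minimize
H,W=384,512
def proj(c,P):
    T=c['camera_from_world'];p=np.atleast_2d(P)@T[:3,:3].T+T[:3,3];s=p[:,:2]/p[:,2:]
    s=s*(1+c['k1']*(s**2).sum(1,keepdims=True));f=H/2/np.tan(np.radians(c['vfov']/2))
    return s*f+[c['cx'],c['cy']]
def back(c,uv,z):
    f=H/2/np.tan(np.radians(c['vfov']/2));d=(np.array(uv,float)-[c['cx'],c['cy']])/f;s=d.copy()
    for _ in range(20): s=d/(1+c['k1']*(s@s))
    T=c['camera_from_world'];R=T[:3,:3];o=-R.T@T[:3,3];r=R.T@[s[0],s[1],1]
    return o+r*(z-o[2])/r[2]
def box(x,y,a,zc=.008,L=.07,w=.016):
    g=np.array([[i*L/2,j*w/2,k*w/2] for i in(-1,1) for j in(-1,1) for k in(-1,1)])
    R=np.array([[np.cos(a),-np.sin(a),0],[np.sin(a),np.cos(a),0],[0,0,1]])
    return g@R.T+[x,y,zc]
def hullmask(c,P,S=4):
    m=np.zeros((H*S,W*S),np.uint8);h=cv2.convexHull(((proj(c,P)+.5)*S).astype(np.float32)).astype(int)
    cv2.fillConvexPoly(m,h,1);return m
def fit(c,mask,x,y,a,zc=.008,S=4):
    M=cv2.resize(mask.astype(np.uint8),None,fx=S,fy=S,interpolation=cv2.INTER_NEAREST)
    def e(p):
        m=hullmask(c,box(p[0]/1000,p[1]/1000,p[2]/50,zc));return -(m&M).sum()/max((m|M).sum(),1)
    b=None
    for da in(-.35,0,.35):
        r=minimize(e,[x*1000,y*1000,(a+da)*50],method='Nelder-Mead',options=dict(initial_simplex=np.array([[x*1000,y*1000,(a+da)*50]]*4)+np.array([[0,0,0],[8,0,0],[0,8,0],[0,0,8]])))
        if b is None or r.fun<b.fun:b=r
    return b.x[0]/1000,b.x[1]/1000,np.degrees(b.x[2]/50),-b.fun
def seg(im,seed,tol,bx=45):
    """blob of pixels near the colour at seed"""
    l=cv2.cvtColor(im,cv2.COLOR_RGB2LAB).astype(int);u,v=map(int,seed)
    ref=np.median(l[v-1:v+2,u-1:u+2].reshape(-1,3),0)
    m=(np.abs(l-ref)*[.35,1,1]).sum(2)<tol
    n,L=cv2.connectedComponents(m.astype(np.uint8));return L==L[v,u]
E
cat > m1.py <<'E'
from h import *
from workcell import bot
c=bot.calibration('scene');im=cv2.imread('pics/scene0.png')[:,:,::-1].copy()
out=im.copy()
for n,s,t in(('pale',(541,361),30),('light',(478,380),30),('medium',(490,311),35),('dark',(559,291),30)):
    s=np.array(s)*.64;m=seg(im,s,t);ys,xs=np.nonzero(m)
    (_,_),(w,h),an=cv2.minAreaRect(np.c_[xs,ys].astype(np.float32))
    bp=[back(c,q,.008) for q in cv2.boxPoints(((xs.mean(),ys.mean()),(w,h),an))]
    e=max((bp[1]-bp[0],bp[2]-bp[1]),key=np.linalg.norm);p=back(c,(xs.mean(),ys.mean()),.008)
    r=fit(c,m,p[0],p[1],np.arctan2(e[1],e[0]));print(n,m.sum(),np.round(r,4))
    h=cv2.convexHull(proj(c,box(r[0],r[1],np.radians(r[2]))).astype(np.float32)).astype(int);cv2.polylines(out,[h],True,(255,0,0))
for n,s in(('white',(349,243)),('black',(386,375)),('tin',(414,456))): print(n,back(c,np.array(s)*.64,.02))
cv2.imwrite('pics/ov.png',cv2.resize(out[130:320,190:400,::-1],None,fx=3,fy=3,interpolation=cv2.INTER_CUBIC))
E
python3 m1.py
```

```text
pale 286 [   0.3521    0.3266 -218.7845   -0.    ]
light 280 [   0.4358    0.35   -198.6629   -0.    ]
medium 214 [   0.4502    0.3153 -217.917    -0.    ]
dark 216 [ 4.649000e-01  1.691000e-01 -1.841395e+02 -0.000000e+00]
white [0.64687138 0.32125789 0.02      ]
black [0.44095845 0.42654695 0.02      ]
tin [0.33957238 0.4726434  0.02      ]h.py:23: RuntimeWarning: overflow encountered in scalar negative
  m=hullmask(c,box(p[0]/1000,p[1]/1000,p[2]/50,zc));return -(m&M).sum()/max((m|M).sum(),1)
```

View pics/ov.png

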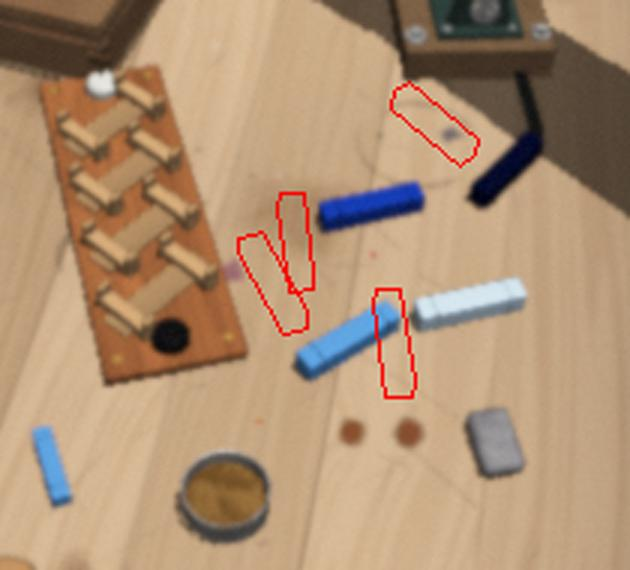

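The crop confirms it: the light stick at crop (348,340) is full size, and the one at (52,465) is clearly smaller, so that one is the decoy. My fit failed on an unsigned overflow, which I'll fix.

```bash
sed -i 's/return -(m&M).sum()\/max/return -float((m\&M).sum())\/max/' h.py; cat >> m1.py <<'E'
for q in((81,137),(141,96),(95,187),(155,147),(110,247),(170,204),(123,310),(188,262)): print(np.round(back(c,(190+q[0]/3,130+q[1]/3),.024),4))
E
python3 m1.py
```

```text
pale 286 [   0.3464    0.2644 -113.4764    0.626 ]
light 280 [  0.3765   0.3415 -91.6928   0.6232]
medium 214 [   0.4436    0.2541 -104.2073    0.5315]
dark 216 [  0.4051   0.1614 -77.0098   0.6942]
white [0.64687138 0.32125789 0.02      ]
black [0.44095845 0.42654695 0.02      ]
tin [0.33957238 0.4726434  0.02      ]
[0.6037 0.3703 0.024 ]
[0.6084 0.3147 0.024 ]
[0.5607 0.3913 0.024 ]
[0.5633 0.3389 0.024 ]
[0.5137 0.4156 0.024 ]
[0.5169 0.3643 0.024 ]
[0.4691 0.4405 0.024 ]
[0.4721 0.387  0.024 ]
```

View pics/ov.png

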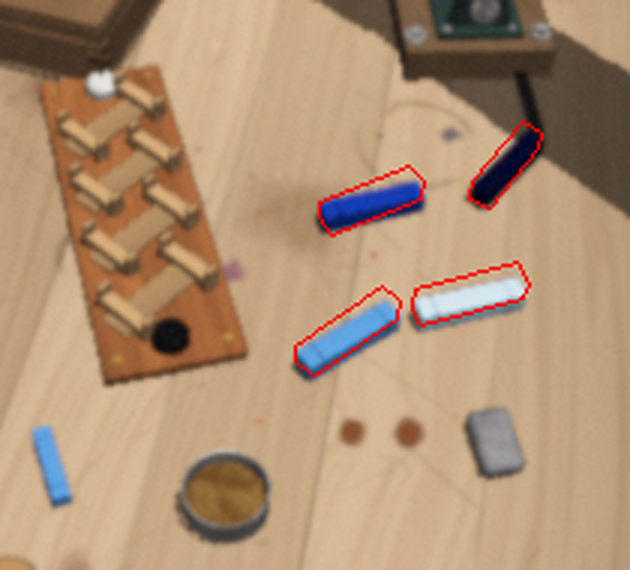

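```bash
python3 -m crank '[{"gripper":60,"travel":[45,-10,0],"twist":[0,0,0]},{"gripper":60,"travel":[45,-10,0],"twist":[0,0,0]},{"gripper":60,"travel":[45,-10,0],"twist":[0,0,0]},{"gripper":60,"travel":[45,-10,0],"twist":[0,0,0]},{"gripper":60,"travel":[45,-10,0],"twist":[0,0,0]},{"gripper":60,"travel":[45,-10,0],"twist":[0,0,0]},{"gripper":60,"travel":[45,-10,0],"twist":[0,0,0]},{"gripper":60,"travel":[45,-10,0],"twist":[0,0,0]},{"gripper":60,"travel":[0,0,0],"twist":[0,0,0]},{"gripper":60,"travel":[0,0,0],"twist":[0,0,0]}]' 40
python3 - <<'E'
from workcell import bot
import cv2,pickle
c=bot.calibration('wrist');im=bot.camera('wrist');pickle.dump((c,im),open('w1.pkl','wb'))
cv2.imwrite('pics/w1.png',cv2.resize(im[:,:,::-1],(800,600),interpolation=cv2.INTER_CUBIC))
E
```

```text
time: 1.4
ee_pos: [0.4699, 0.3598, 0.2309]
tcp_rot: [-180.0, 0.0, 90.0]
wrist_force: [0.1, 0.4, -0.1]
opening: 0.06
grasp_force: 0.0
```

View pics/w1.png

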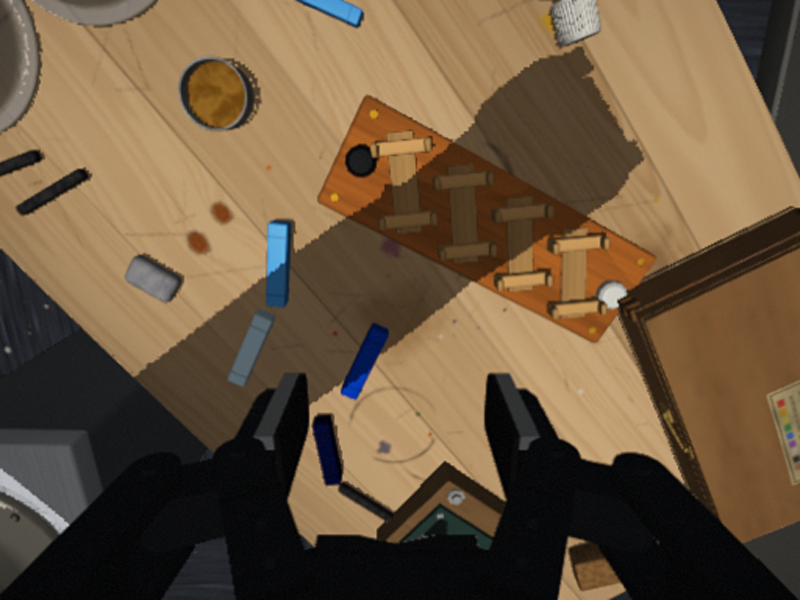

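The wrist view (800x600 scale) shows the sticks at light (279,263), pale (250,348), medium (365,361), dark (327,449). The black button is at (361,160), white at (612,295), and the rests are slanted to the board.

```bash
cat > m2.py <<'E'
from h import *
import pickle,sys
c,im=pickle.load(open('w1.pkl','rb'))
l=cv2.cvtColor(im,cv2.COLOR_RGB2LAB).astype(int);B=l[:,:,2]
out=cv2.resize(im,None,fx=3,fy=3,interpolation=cv2.INTER_CUBIC)
def draw(P,col=(255,0,0)):
    h=cv2.convexHull(((proj(c,P)+.5)*3).astype(np.float32)).astype(int);cv2.polylines(out,[h],True,col)
for n,s,x,y,a in(('pale',(250,348),.3464,.2644,66),('light',(279,263),.3765,.3415,88),('medium',(365,361),.4436,.2541,76),('dark',(327,449),.4051,.1614,103)):
    u,v=(np.array(s)*.64).astype(int);print(n,'b',B[v,u],'L',l[v,u,0],end=' ')
    m=(B<126).astype(np.uint8);k,L=cv2.connectedComponents(m);mm=L==L[v,u];print(mm.sum(),end=' ')
    r=fit(c,mm,x,y,np.radians(a));print(np.round(r,4));draw(box(r[0],r[1],np.radians(r[2])))
q=np.array([(402,147),(408,221),(463,181),(468,251),(522,213),(523,281),(578,243),(577,309)])*.64
P=np.array([back(c,a,.022)[:2] for a in q]);print(np.round(P,4).tolist())
mid=(P[::2]+P[1::2])/2;d=(P[1::2]-P[::2]).mean(0);k=np.arange(4)
A=np.polyfit(k,mid,1);print('pitch',np.linalg.norm(A[0]),'barsep',np.linalg.norm(d),'ang',np.degrees(np.arctan2(-d[1],-d[0])))
a=np.arctan2(-d[1],-d[0])
for i in k:
    s=A[1]+A[0]*i;print('DMLP'[i],np.round(s,4));draw(box(*s,a,.028),(0,255,0))
    for sg in(-1,1): draw([[*(s+sg*.027*np.array([np.cos(a),np.sin(a)])+t*.017*np.array([-np.sin(a),np.cos(a)])),.02] for t in(-1,1)]+[],(255,255,0))
for n,s in(('white',(612,293)),('black',(361,160))): print(n,back(c,np.array(s)*.64,.02))
cv2.imwrite('pics/ov2.png',out[170:770,400:1280,::-1][:, :800])
E
python3 m2.py
```

```text
pale b 121 L 108 575 [ 0.3453  0.271  62.2387  0.8449]
light b 94 L 173 803 [ 0.3749  0.3456 83.6893  0.9138]
medium b 91 L 25 639 [ 0.4429  0.2582 65.0425  0.9228]
dark b 106 L 9 480 [ 0.4062  0.1634 93.8121  0.7837]
[[0.4754, 0.4366], [0.4802, 0.3829], [0.5206, 0.4126], [0.5269, 0.3596], [0.5664, 0.3891], [0.5718, 0.3353], [0.6119, 0.3661], [0.618, 0.3116]]
pitch 0.05144168795368902 barsep 0.05403233545747556 ang 95.9918792739233
D [0.4779 0.4097]
M [0.5236 0.3861]
L [0.5692 0.3624]
P [0.6149 0.3388]
white [0.64567652 0.3246346  0.02      ]
black [0.44545055 0.42747428 0.02      ]
```

View pics/ov2.png

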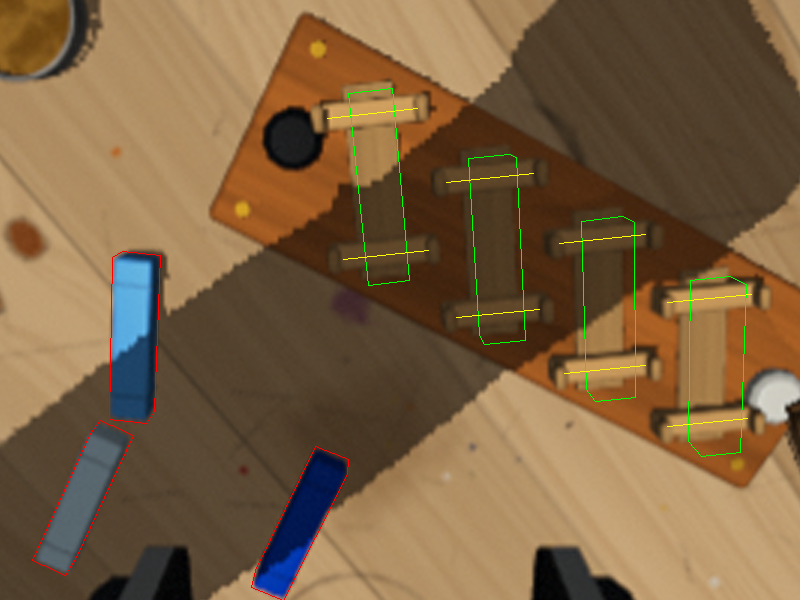

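```bash
python3 -m crank '[{"gripper":36,"travel":[-3.5,-23.75,30],"twist":[0,0,0]},{"gripper":36,"travel":[-3.5,-23.75,30],"twist":[0,0,0]},{"gripper":36,"travel":[-3.5,-23.75,30],"twist":[0,0,0]},{"gripper":36,"travel":[-3.5,-23.75,30],"twist":[0,0,0]},{"gripper":36,"travel":[0,0,40],"twist":[0,0,0.110]},{"gripper":36,"travel":[0,0,25],"twist":[0,0,0]},{"gripper":36,"travel":[0,0,18],"twist":[0,0,0]},{"gripper":36,"travel":[0,0,12],"twist":[0,0,0]},{"gripper":36,"travel":[0,0,8],"twist":[0,0,0]},{"gripper":36,"travel":[0,0,0],"twist":[0,0,0]},{"gripper":36,"travel":[0,0,0],"twist":[0,0,0]}]' 30
python3 - <<'E'
from workcell import bot
import cv2
im=bot.camera('wrist')
cv2.imwrite('pics/w2.png',im[:,:,::-1])
E
```

```text
time: 2.82
ee_pos: [0.3753, 0.3463, 0.009]
tcp_rot: [180.0, -0.0, 83.7]
wrist_force: [0.3, -0.4, 0.2]
opening: 0.036
grasp_force: 0.0
```

View pics/w2.png

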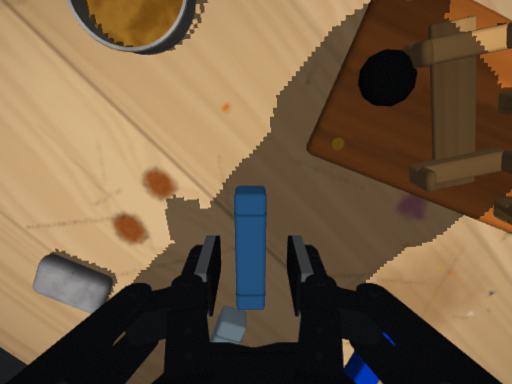

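The stick lies centred between the fingers at (250,247). I'll close, lift and carry it.

```bash
python3 -m crank '[{"gripper":6,"travel":[0,0,0],"twist":[0,0,0]},{"gripper":6,"travel":[0,0,0],"twist":[0,0,0]},{"gripper":6,"travel":[0,0,0],"twist":[0,0,0]},{"gripper":6,"travel":[0,0,-10],"twist":[0,0,0]},{"gripper":6,"travel":[0,0,-30],"twist":[0,0,0]},{"gripper":6,"travel":[0,0,-30],"twist":[0,0,0]},{"gripper":6,"travel":[9.5,47.7,0],"twist":[0,0,0]},{"gripper":6,"travel":[9.5,47.7,0],"twist":[0,0,0]},{"gripper":6,"travel":[9.5,47.7,0],"twist":[0,0,0]},{"gripper":6,"travel":[9.3,47.6,0],"twist":[0,0,0]},{"gripper":6,"travel":[0,0,0],"twist":[0,0,-0.107]},{"gripper":6,"travel":[0,0,0],"twist":[0,0,-0.107]}]' 30
python3 -m crank '[{"gripper":6,"travel":[0,0,0],"twist":[0,0,0]},{"gripper":6,"travel":[0,0,0],"twist":[0,0,0]}]'
python3 - <<'E'
from workcell import bot
import cv2,pickle
c=bot.calibration('wrist');im=bot.camera('wrist');pickle.dump((c,im),open('w3.pkl','wb'))
cv2.imwrite('pics/w3.png',im[:,:,::-1])
E
```

```text
time: 4.38
ee_pos: [0.5691, 0.3623, 0.0776]
tcp_rot: [-179.9, 0.0, 96.1]
wrist_force: [-0.3, -0.4, -0.7]
opening: 0.0149
grasp_force: 30.8
time: 4.62
ee_pos: [0.5686, 0.3626, 0.0785]
tcp_rot: [-180.0, 0.0, 95.8]
wrist_force: [1.2, 0.2, -0.2]
opening: 0.0151
grasp_force: 30.8
```

View pics/w3.png

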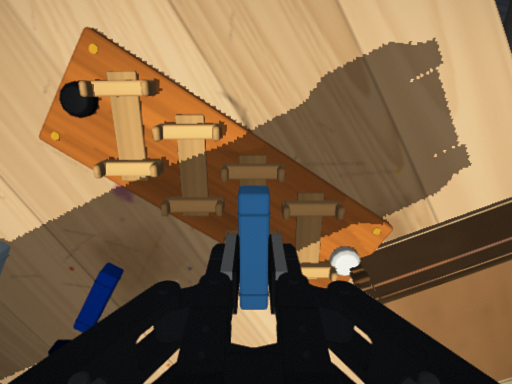

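The stick is held and hangs over rest L, lined up with its bar at (252,172). Now I'll set it down.

```bash
python3 -m crank '[{"gripper":6,"travel":[0,0,20],"twist":[0,0,0]},{"gripper":6,"travel":[0,0,15],"twist":[0,0,0]},{"gripper":6,"travel":[0,0,9],"twist":[0,0,0]},{"gripper":6,"travel":[0,0,4],"twist":[0,0,0]},{"gripper":6,"travel":[0,0,1],"twist":[0,0,0]},{"gripper":6,"travel":[0,0,0],"twist":[0,0,0]},{"gripper":6,"travel":[0,0,0],"twist":[0,0,0]}]'
python3 -m crank '[{"gripper":25,"travel":[0,0,0],"twist":[0,0,0]},{"gripper":25,"travel":[0,0,0],"twist":[0,0,0]},{"gripper":25,"travel":[0,0,-8],"twist":[0,0,0]},{"gripper":25,"travel":[0,0,-15],"twist":[0,0,0]},{"gripper":25,"travel":[0,0,-30],"twist":[0,0,0]},{"gripper":25,"travel":[0,0,0],"twist":[0,0,0]},{"gripper":25,"travel":[0,0,0],"twist":[0,0,0]}]'
python3 - <<'E'
from workcell import bot
import cv2,pickle
c=bot.calibration('wrist');im=bot.camera('wrist');pickle.dump((c,im),open('w4.pkl','wb'))
cv2.imwrite('pics/w4.png',im[:,:,::-1])
E
```

```text
time: 5.55
ee_pos: [0.5689, 0.3628, 0.0298]
tcp_rot: [180.0, -0.0, 96.0]
wrist_force: [-0.1, -0.5, -1.2]
opening: 0.0147
grasp_force: 30.8
time: 6.42
ee_pos: [0.5688, 0.3627, 0.0826]
tcp_rot: [180.0, -0.0, 96.0]
wrist_force: [0.2, -0.0, -0.2]
opening: 0.0246
grasp_force: 0.0
```

View pics/w4.png

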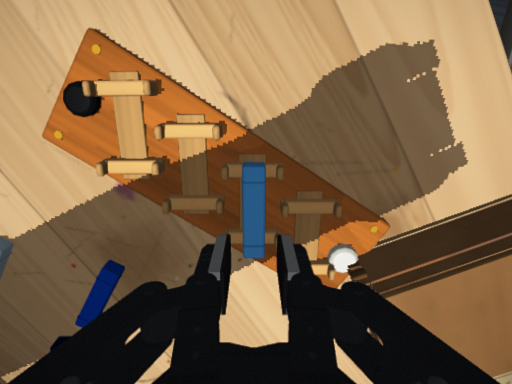

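Light is down in its rest. Next is medium.

```bash
python3 -m crank '[{"gripper":36,"travel":[-30.3,-45.4,0],"twist":[0,0,0]},{"gripper":36,"travel":[-30.3,-45.4,0],"twist":[0,0,0]},{"gripper":36,"travel":[-30.3,-45.4,0],"twist":[0,0,0]},{"gripper":36,"travel":[0,0,12],"twist":[0,0,0.18]},{"gripper":36,"travel":[0,0,12],"twist":[0,0,0.18]},{"gripper":36,"travel":[0,0,12],"twist":[0,0,0.18]},{"gripper":36,"travel":[0,0,18],"twist":[0,0,0]},{"gripper":36,"travel":[0,0,12],"twist":[0,0,0]},{"gripper":36,"travel":[0,0,7.6],"twist":[0,0,0]},{"gripper":36,"travel":[0,0,0],"twist":[0,0,0]},{"gripper":36,"travel":[0,0,0],"twist":[0,0,0]}]'
python3 - <<'E'
from workcell import bot
import cv2,pickle
im=bot.camera('wrist')
cv2.imwrite('pics/w5.png',im[:,:,::-1])
E
```

```text
time: 7.85
ee_pos: [0.4429, 0.2583, 0.0091]
tcp_rot: [180.0, -0.0, 65.1]
wrist_force: [0.0, 0.3, -0.2]
opening: 0.0357
grasp_force: 0.0
```

View pics/w5.png

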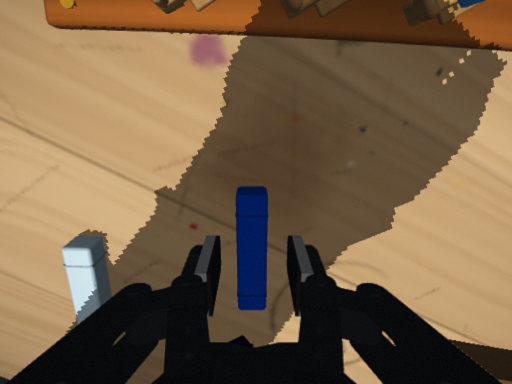

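Medium sits centred between the fingers at (252,247).

```bash
python3 -m crank '[{"gripper":6,"travel":[0,0,0],"twist":[0,0,0]},{"gripper":6,"travel":[0,0,0],"twist":[0,0,0]},{"gripper":6,"travel":[0,0,0],"twist":[0,0,0]},{"gripper":6,"travel":[0,0,-10],"twist":[0,0,0]},{"gripper":6,"travel":[0,0,-30],"twist":[0,0,0]},{"gripper":6,"travel":[0,0,-30],"twist":[0,0,0]},{"gripper":6,"travel":[50.2,6,0],"twist":[0,0,0]},{"gripper":6,"travel":[50.2,6,0],"twist":[0,0,0]},{"gripper":6,"travel":[50.2,6.2,0],"twist":[0,0,0]},{"gripper":6,"travel":[0,0,0],"twist":[0,0,-0.18]},{"gripper":6,"travel":[0,0,0],"twist":[0,0,-0.18]},{"gripper":6,"travel":[0,0,0],"twist":[0,0,-0.18]}]' 30
python3 -m crank '[{"gripper":6,"travel":[0,0,0],"twist":[0,0,0]},{"gripper":6,"travel":[0,0,0],"twist":[0,0,0]}]'
```

```text
time: 9.4
ee_pos: [0.5226, 0.387, 0.0786]
tcp_rot: [-180.0, 0.0, 96.3]
wrist_force: [0.3, -0.9, -0.4]
opening: 0.0149
grasp_force: 31.1
time: 9.65
ee_pos: [0.5227, 0.3869, 0.0788]
tcp_rot: [-180.0, 0.0, 95.7]
wrist_force: [-0.3, 0.0, -1.1]
opening: 0.0147
grasp_force: 31.1
```

```bash
python3 -m crank '[{"gripper":6,"travel":[0,0,20],"twist":[0,0,0]},{"gripper":6,"travel":[0,0,15],"twist":[0,0,0]},{"gripper":6,"travel":[0,0,9],"twist":[0,0,0]},{"gripper":6,"travel":[0,0,4],"twist":[0,0,0]},{"gripper":6,"travel":[0,0,1.3],"twist":[0,0,0]},{"gripper":6,"travel":[0,0,0],"twist":[0,0,0]},{"gripper":6,"travel":[0,0,0],"twist":[0,0,0]}]'
python3 -m crank '[{"gripper":25,"travel":[0,0,0],"twist":[0,0,0]},{"gripper":25,"travel":[0,0,0],"twist":[0,0,0]},{"gripper":25,"travel":[0,0,-8],"twist":[0,0,0]},{"gripper":25,"travel":[0,0,-15],"twist":[0,0,0]},{"gripper":25,"travel":[0,0,-30],"twist":[0,0,0]},{"gripper":36,"travel":[-22,-46,-25],"twist":[0,0,0]},{"gripper":36,"travel":[-22,-46,-25],"twist":[0,0,0]},{"gripper":36,"travel":[-22,-46,-25],"twist":[0,0,0]},{"gripper":36,"travel":[0,0,0],"twist":[0,0,0]},{"gripper":36,"travel":[0,0,0],"twist":[0,0,0]}]'
python3 - <<'E'
from workcell import bot
import cv2,pickle
c=bot.calibration('wrist');im=bot.camera('wrist');pickle.dump((c,im),open('w6.pkl','wb'))
cv2.imwrite('pics/w6.png',im[:,:,::-1])
E
```

```text
time: 10.52
ee_pos: [0.523, 0.3871, 0.0299]
tcp_rot: [180.0, -0.0, 96.0]
wrist_force: [-0.4, 0.2, -0.5]
opening: 0.0149
grasp_force: 31.1
time: 11.78
ee_pos: [0.3928, 0.3073, 0.1584]
tcp_rot: [179.9, -0.1, 96.0]
wrist_force: [-0.3, 0.7, -0.3]
opening: 0.0363
grasp_force: 0.0
```

View pics/w6.png

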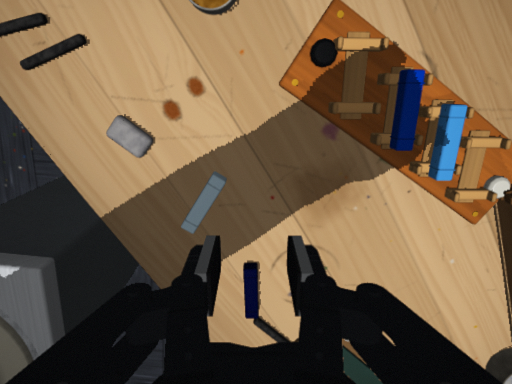

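Medium (406,110) and light (448,142) both lie in their rests. Pale at (203,203) and dark at (252,290) are now in full view, so I'll refit those two.

```bash
cat > m3.py <<'E'
from h import *
import pickle
c,im=pickle.load(open('w6.pkl','rb'))
l=cv2.cvtColor(im,cv2.COLOR_RGB2LAB).astype(int);B=l[:,:,2]
out=cv2.resize(im,None,fx=3,fy=3,interpolation=cv2.INTER_CUBIC)
for n,s,x,y,a,t in(('pale',(203,203),.3453,.271,62,127),('dark',(252,290),.4062,.1634,93.8,125)):
    m=(B<t).astype(np.uint8);k,L=cv2.connectedComponents(m);mm=L==L[s[1],s[0]]
    r=fit(c,mm,x,y,np.radians(a));print(n,mm.sum(),np.round(r,4))
    h=cv2.convexHull(((proj(c,box(r[0],r[1],np.radians(r[2])))+.5)*3).astype(np.float32)).astype(int);cv2.polylines(out,[h],True,(255,0,0))
cv2.imwrite('pics/ov6.png',out[480:1060,480:1000,::-1])
E
python3 m3.py
```

```text
pale 973 [ 0.3443  0.2702 63.6583  0.8985]
dark 692 [ 0.4064  0.1634 97.4989  0.8512]
```

View pics/ov6.png

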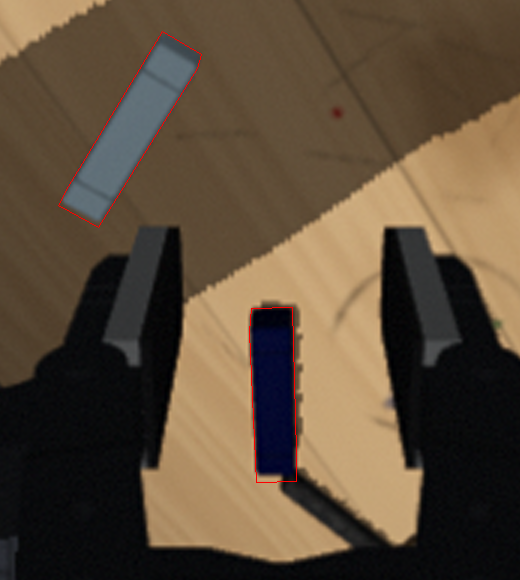

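```bash
python3 -m crank '[{"gripper":36,"travel":[-15.9,-26,20],"twist":[0,0,0]},{"gripper":36,"travel":[-15.9,-26,20],"twist":[0,0,0]},{"gripper":36,"travel":[0,0,15],"twist":[0,0,0.141]},{"gripper":36,"travel":[0,0,15],"twist":[0,0,0.141]},{"gripper":36,"travel":[0,0,15],"twist":[0,0,0.141]},{"gripper":36,"travel":[0,0,15],"twist":[0,0,0.141]},{"gripper":36,"travel":[0,0,25],"twist":[0,0,0]},{"gripper":36,"travel":[0,0,15],"twist":[0,0,0]},{"gripper":36,"travel":[0,0,9.4],"twist":[0,0,0]},{"gripper":36,"travel":[0,0,0],"twist":[0,0,0]},{"gripper":36,"travel":[0,0,0],"twist":[0,0,0]}]'
python3 -m crank '[{"gripper":6,"travel":[0,0,0],"twist":[0,0,0]},{"gripper":6,"travel":[0,0,0],"twist":[0,0,0]},{"gripper":6,"travel":[0,0,0],"twist":[0,0,0]},{"gripper":6,"travel":[0,0,0],"twist":[0,0,0]}]'
```

```text
time: 13.2
ee_pos: [0.3443, 0.2702, 0.0086]
tcp_rot: [180.0, -0.0, 63.6]
wrist_force: [0.4, 0.3, -0.0]
opening: 0.0358
grasp_force: 0.0
time: 13.7
ee_pos: [0.3444, 0.2703, 0.0088]
tcp_rot: [180.0, -0.1, 63.6]
wrist_force: [-1.6, 0.5, 5.7]
opening: 0.0148
grasp_force: 31.5
```

```bash
python3 -m crank '[{"gripper":6,"travel":[0,0,-10],"twist":[0,0,0]},{"gripper":6,"travel":[0,0,-30],"twist":[0,0,0]},{"gripper":6,"travel":[0,0,-30],"twist":[0,0,0]},{"gripper":6,"travel":[30.4,35.4,0],"twist":[0,0,0]},{"gripper":6,"travel":[30.4,35.4,0],"twist":[0,0,0]},{"gripper":6,"travel":[30.4,35.4,0],"twist":[0,0,0]},{"gripper":6,"travel":[30.4,35.4,0],"twist":[0,0,0]},{"gripper":6,"travel":[30.3,35.4,0],"twist":[0,0,0]},{"gripper":6,"travel":[30.3,35.3,0],"twist":[0,0,0]},{"gripper":6,"travel":[0,0,0],"twist":[0,0,-0.141]},{"gripper":6,"travel":[0,0,0],"twist":[0,0,-0.141]}]'
python3 -m crank '[{"gripper":6,"travel":[0,0,0],"twist":[0,0,-0.141]},{"gripper":6,"travel":[0,0,0],"twist":[0,0,-0.142]},{"gripper":6,"travel":[0,0,0],"twist":[0,0,0]},{"gripper":6,"travel":[0,0,0],"twist":[0,0,0]}]'
python3 - <<'E'
from workcell import bot
import cv2
cv2.imwrite('pics/w7.png',bot.camera('wrist')[:,:,::-1])
E
```

```text
time: 15.08
ee_pos: [0.6154, 0.3388, 0.0772]
tcp_rot: [-179.9, 0.1, 80.0]
wrist_force: [0.3, -0.1, -0.1]
opening: 0.0149
grasp_force: 30.9
time: 15.58
ee_pos: [0.615, 0.3389, 0.0781]
tcp_rot: [-180.0, 0.0, 95.8]
wrist_force: [0.2, -0.3, -0.6]
opening: 0.015
grasp_force: 30.9
```

View pics/w7.png

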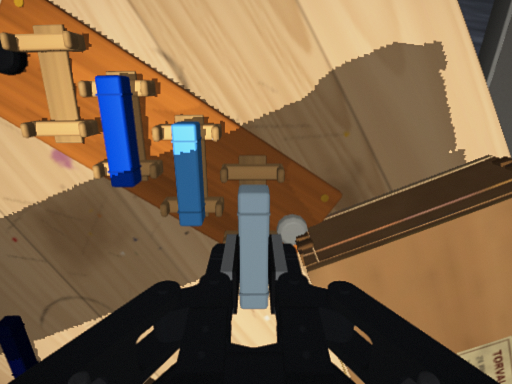

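Pale hangs over rest P at (253,247), in line with its bar at (252,172). The box corner is about 43 mm off to the side, so there is room to lower it.

```bash
python3 -m crank '[{"gripper":6,"travel":[0,0,20],"twist":[0,0,0]},{"gripper":6,"travel":[0,0,15],"twist":[0,0,0]},{"gripper":6,"travel":[0,0,9],"twist":[0,0,0]},{"gripper":6,"travel":[0,0,4],"twist":[0,0,0]},{"gripper":6,"travel":[0,0,1],"twist":[0,0,0]},{"gripper":6,"travel":[0,0,0],"twist":[0,0,0]},{"gripper":6,"travel":[0,0,0],"twist":[0,0,0]}]'
python3 -m crank '[{"gripper":25,"travel":[0,0,0],"twist":[0,0,0]},{"gripper":25,"travel":[0,0,0],"twist":[0,0,0]},{"gripper":25,"travel":[0,0,-8],"twist":[0,0,0]},{"gripper":25,"travel":[0,0,-15],"twist":[0,0,0]},{"gripper":25,"travel":[0,0,-30],"twist":[0,0,0]},{"gripper":25,"travel":[0,0,0],"twist":[0,0,0]},{"gripper":25,"travel":[0,0,0],"twist":[0,0,0]}]'
```

```text
time: 16.5
ee_pos: [0.6153, 0.339, 0.0294]
tcp_rot: [180.0, -0.0, 96.0]
wrist_force: [0.2, 0.2, -0.1]
opening: 0.0149
grasp_force: 30.9
time: 17.38
ee_pos: [0.6152, 0.339, 0.0823]
tcp_rot: [180.0, -0.0, 96.0]
wrist_force: [0.4, 0.4, -0.5]
opening: 0.0251
grasp_force: 0.0
```

```bash
python3 -m crank '[{"gripper":36,"travel":[-5,-50,0],"twist":[0,0,0]},{"gripper":36,"travel":[-5,-50,0],"twist":[0,0,0]},{"gripper":36,"travel":[-5,-50,0],"twist":[0,0,0]},{"gripper":36,"travel":[-5,-50,0],"twist":[0,0,0]},{"gripper":36,"travel":[-43.9,-8.7,0],"twist":[0,0,0]},{"gripper":36,"travel":[-43.9,-8.7,0],"twist":[0,0,0]},{"gripper":36,"travel":[-43.9,-8.6,0],"twist":[0,0,0]},{"gripper":36,"travel":[0,0,30],"twist":[0,0,-0.026]},{"gripper":36,"travel":[0,0,25],"twist":[0,0,0]},{"gripper":36,"travel":[0,0,12],"twist":[0,0,0]},{"gripper":36,"travel":[0,0,6.3],"twist":[0,0,0]},{"gripper":36,"travel":[0,0,0],"twist":[0,0,0]}]'
python3 -m crank '[{"gripper":36,"travel":[0,0,0],"twist":[0,0,0]},{"gripper":6,"travel":[0,0,0],"twist":[0,0,0]},{"gripper":6,"travel":[0,0,0],"twist":[0,0,0]},{"gripper":6,"travel":[0,0,0],"twist":[0,0,0]},{"gripper":6,"travel":[0,0,0],"twist":[0,0,0]}]'
python3 - <<'E'
from workcell import bot
import cv2
cv2.imwrite('pics/w8.png',bot.camera('wrist')[:,:,::-1])
E
```

```text
time: 18.88
ee_pos: [0.4062, 0.1645, 0.0087]
tcp_rot: [-180.0, 0.0, 97.5]
wrist_force: [0.7, -0.7, 1.0]
opening: 0.0359
grasp_force: 0.0
time: 19.5
ee_pos: [0.4067, 0.1646, 0.0094]
tcp_rot: [179.9, -0.0, 97.5]
wrist_force: [-0.2, -0.0, 5.2]
opening: 0.0146
grasp_force: 31.7
```

View pics/w8.png

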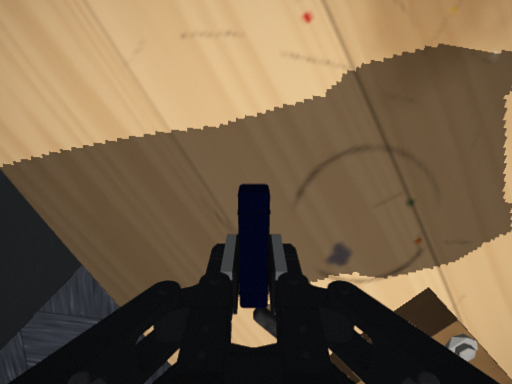

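Dark is gripped at (253,245).

```bash
python3 -m crank '[{"gripper":6,"travel":[0,0,-10],"twist":[0,0,0]},{"gripper":6,"travel":[0,0,-30],"twist":[0,0,0]},{"gripper":6,"travel":[0,0,-30],"twist":[0,0,0]},{"gripper":6,"travel":[47,20.4,0],"twist":[0,0,0]},{"gripper":6,"travel":[47,20.4,0],"twist":[0,0,0]},{"gripper":6,"travel":[47,20.4,0],"twist":[0,0,0]},{"gripper":6,"travel":[47,20.4,0],"twist":[0,0,0]},{"gripper":6,"travel":[47.2,20.4,0],"twist":[0,0,0]},{"gripper":6,"travel":[0,0,0],"twist":[0,0,0.026]},{"gripper":6,"travel":[0,0,0],"twist":[0,0,0]},{"gripper":6,"travel":[0,0,0],"twist":[0,0,0]}]'
```

```text
time: 20.92
ee_pos: [0.4766, 0.4099, 0.0792]
tcp_rot: [180.0, -0.0, 96.0]
wrist_force: [0.5, 0.2, -0.1]
opening: 0.015
grasp_force: 31.0
```

```bash
python3 -m crank '[{"gripper":6,"travel":[0,0,20],"twist":[0,0,0]},{"gripper":6,"travel":[0,0,15],"twist":[0,0,0]},{"gripper":6,"travel":[0,0,9],"twist":[0,0,0]},{"gripper":6,"travel":[0,0,4],"twist":[0,0,0]},{"gripper":6,"travel":[0,0,1],"twist":[0,0,0]},{"gripper":6,"travel":[0,0,0],"twist":[0,0,0]},{"gripper":6,"travel":[0,0,0],"twist":[0,0,0]}]'
python3 -m crank '[{"gripper":25,"travel":[0,0,0],"twist":[0,0,0]},{"gripper":25,"travel":[0,0,0],"twist":[0,0,0]},{"gripper":25,"travel":[0,0,-8],"twist":[0,0,0]},{"gripper":25,"travel":[0,0,-15],"twist":[0,0,0]},{"gripper":25,"travel":[0,0,-45],"twist":[0,0,0]},{"gripper":25,"travel":[0,0,-45],"twist":[0,0,0]},{"gripper":25,"travel":[0,45,-45],"twist":[0,0,0]},{"gripper":25,"travel":[0,0,0],"twist":[0,0,0]},{"gripper":25,"travel":[0,0,0],"twist":[0,0,0]},{"gripper":25,"travel":[0,0,0],"twist":[0,0,0]}]'
cat > m4.py <<'E'
from h import *
from workcell import bot
c=bot.calibration('wrist');im=bot.camera('wrist')
out=cv2.resize(im,None,fx=3,fy=3,interpolation=cv2.INTER_CUBIC)
for s in((.4767,.411),(.523,.387),(.569,.363),(.6155,.339)):
    h=cv2.convexHull(((proj(c,box(*s,np.radians(96),.028))+.5)*3).astype(np.float32)).astype(int);cv2.polylines(out,[h],True,(255,0,0))
    print(proj(c,[[*s,.028]]))
cv2.imwrite('pics/f.png',cv2.resize(out,(800,600),interpolation=cv2.INTER_AREA)[:,:,::-1])
E
python3 m4.py
```

```text
time: 21.8
ee_pos: [0.4768, 0.4111, 0.0301]
tcp_rot: [180.0, -0.0, 96.0]
wrist_force: [-0.6, -0.4, -0.1]
opening: 0.0149
grasp_force: 31.0
time: 23.05
ee_pos: [0.5195, 0.4151, 0.1858]
tcp_rot: [-179.9, 0.1, 96.0]
wrist_force: [0.3, -0.9, -0.4]
opening: 0.0247
grasp_force: 0.0
[[211.44485592 171.25153606]]
[[253.06438375 197.00025543]]
[[292.06566064 221.25664081]]
[[329.20012219 244.11313664]]
```

View pics/f.png

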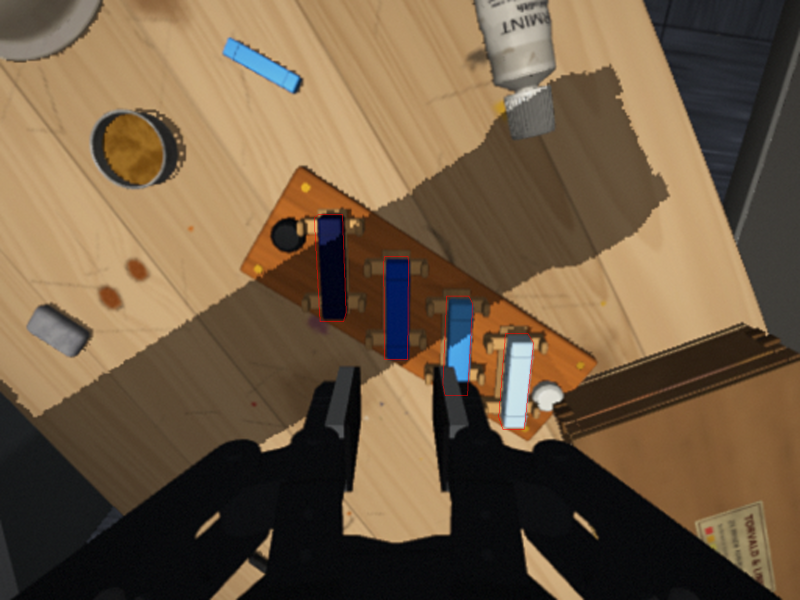

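All four sticks match the seat outlines (dark at (332,268), medium (397,308), light (459,345), pale (517,382)). They lie between the horns, and the tin has not moved.

```bash
python3 -c "
from workcell import bot
print(bot.job_done())"
```

```text
the job is handed in; nothing more can be done
None
```

The four pastels lie in their rests, from pale next to the white button through light and medium to dark next to the black button. The job was handed in at about 23 s of robot time, and no verdict came back.

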